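Set the induction cooker to power step 6 and start it

ROBOT

A 6-joint arm with a two-finger parallel gripper is mounted at the origin on the work surface. World frame = base frame: x ahead of the robot, y to its left, z up, the work surface at z = 0. Lengths are in mm, angles in rad, forces in N, time in s.
With the tool pointing down it reaches from about 350 to 850 mm from the base axis. Payload 8.1 kg.
Tool frame: the origin (TCP) lies on the centre line of the jaws, within the pads' length; the fingertips stand 17 mm ahead of it and the grasp point (between the pads) lies 2 mm behind it (ctrl.finger_overhang is the distance from the TCP to the fingertips, in mm); z points along the fingers, y is the direction in which the jaws open and shut (so a half turn about z gives the same grasp; the last joint's range is limited). The gripper opens to 85 mm and grips with 20 to 120 N. Pads are 22 mm wide; open, the fingers measure 114 mm over their backs; the gripper's body (76 mm by 85 mm) begins 54 mm behind the grasp point. The pads swing forward as they close: fully open they stand 13 mm farther back than shut.
Start: joints at [-1.369, 0.13, 1.488, -0, 1.523, -0.085], TCP at [169.751, -575.491, 248.292] pointing down, gripper open.
Joint ranges: [-2.96, 2.96], [-0.89, 2.26], [0.02, 2.5], [-1.34, 4.48], [0, 2.73], [-2.66, 2.66]. Speed limits (rad/s): [2.39, 2.39, 2.79, 3.14, 3.14, 3.14].

INTERFACE

Orientations are given as a rotation vector (axis times angle).
In Python, from station import ctrl, cams gives the robot as it stands. The module is installed in compiled form; this text tells all that it offers.
- The arm moves only by the tool play_rows, never from a script. Its argument "motion" is a list of rows, each a list of 3 entries, a list of its own where there are three numbers: the shift along the world's x, y, z in cm, then the turn, a rotation vector about the world's x, y, z in degrees, then the closure, from -1 (fully open) to 1 (shut). In form: [[[dx, dy, dz], [rx, ry, rz], hand], ...]. A call has 1 to 5 rows; each row shifts and turns the pose as measured when the row begins; what a row does not reach is not made up. A row lasts 1/8 s, in which the tool goes at most 62.5 mm and 10.7 degrees, less where a joint would pass 70% of its speed; a pose out of reach is approached as far as the arm can. A call with a gripper value outside its range is refused whole. The fingers move at their own pace and stop on an object; "grip_force" is the grip in N (left out, the last holds). Time passes only in rows, so rows that do not move let the fingers close. It gives the time, the measured TCP pose, the force and the opening at its end, in the units of the state.
- ctrl.state(): the state, without advancing time (a new reading comes with each control period).
- cams.get_image(name): name is "scene" or "top" or "wrist"; returns a dict with "pixels" (480x640x3 uint8, red, green, blue), "fx", "fy", "cx", "cy" (pixels), "rvec" (rotation vector, rad) and "tvec" (3), from world to camera coordinates, as OpenCV has them. Camera axes: x right, y down, z forward; pixel columns grow to the right and rows downward; lengths in mm; the calibration is good to about 2 mm. A picture is of the moment at which its call begins. There is no depth.
- ctrl.close_job(): hands the job in, once; it reports no verdict.
The state is a dict: "time": time; "joint_positions": joint angles; "dq": joint speeds; "joint_torque": joint torques, N m; "position": TCP position; "eef_rot": TCP orientation; "ft_force": force on the tool from outside, world axes, zero at the start; "moment": the same for the moment, N m; "opening": opening from 0.0 (shut) to 1.0 (fully open).
Only numpy, scipy, OpenCV 4.12 (cv2) and the standard library are available. Lean on these libraries where they do the work, as an engineer would, in place of code of your own. Each camera call takes 0.05 s, during which the arm holds its last target. There are 200 camera calls.

TASK

Without gripping anything, push the cooker's power selector gently round with a fingertip, clicking it clockwise from wherever it stands up to the sixth click after off (the blue mark), so that it rests in that click. Only once it is set there, press the green start button fully down with a fingertip and let it come back up. Leave the red stop button, the pot, the jar and the bowl alone.

Things in the scene. Friction and masses are not known exactly. Their poses are not given: they have to be found in the camera images.
- cooker: countertop induction cooker, fixed: aluminium case 340 (x) by 460 (y) by 65 mm high, origin at the centre of its underside, z up. Black glass with the pot on its +y side, dark control panel (155 mm wide, top 65 mm above the table) on its -y side. On the panel: selector axis at x +45, y -150; start button x -65, y -186; stop button x -65, y -114 mm
- dial (a joint): power selector, vertical axis: angle in rad, 0 = off, growing clockwise seen from above. It clicks every 30 degrees: step n rests at 0.5236 n, n = 0 to 8 (stops just beyond); step 6 is 3.1416. It starts resting at one of steps 0 to 3. Pushed past half-way it snaps into the next click by itself, ahead of the finger, and does not run on. About 0.06 N m (2 N at 35 mm) turns it slowly
- dial_axis (a point): point on the selector's axis, level with the top of its bar, 101 mm above the table. The selector is a black disc of radius 36 mm, its top 75 mm above the table, carrying an upright grey bar 14 mm wide and 26 mm high above the disc, which reaches 46 mm from the axis on the pointer side (white line on top) and 34 mm on the other
- dial_tip (a point): end of the pointer, on top of the bar, 46 mm from the axis: the selector points from dial_axis to dial_tip. Marks on the panel round it, seen from above: off is a red dot 120 degrees anticlockwise from the cooker's +x; step 6 a broad blue bar 60 degrees clockwise from the cooker's +x; the other steps thin white bars
- start (a joint): green start button: travel in m, 0 = up, 0.006 = fully down; a spring returns it, fully down takes 5 N
- start_top (a point): centre of the green button's top (radius 13 mm); it is pressed straight down
- stop (a joint): red stop button, alike: travel in m, 0 = up, 0.006 = fully down; not to be pressed
- stop_top (a point): centre of the red stop button's top (radius 13 mm)
- pot: open steel pot, loose on the cooker's glass, rim radius 85 mm, 75 mm high, origin at the centre of its underside
- jar_mid (a point): centre, half-way up, of a loose upright amber glass jar with a red cap, radius 27 mm, 95 mm high, to the right of the cooker
- bowl: loose white bowl, rim radius 65 mm, 55 mm high, origin at the centre of its underside, to the right of the cooker

How it is judged (in metres and radians):
On the way, in this order (a step that is already met when the one before it is completed fails the run):
1. the selector rests in the sixth click (value of joint dial between 3.02 and 3.26 rad and velocity of joint dial between -0.15 and 0.15 rad/s), for 0.3 s.
2. the start button is pressed fully down (value of joint start above 0.0045 m), for 0.05 s.
At the end, for the whole second after the job is handed in: the selector rests in its sixth click after off (within 0.12 rad of the click), both buttons are up again, and the pot, jar and bowl are within 15 mm of where they stood (value of joint dial between 3.02 and 3.26 rad and velocity of joint dial between -0.05 and 0.05 rad/s and value of joint each of start, stop below 0.0015 m and distance of each of pot, jar_mid, bowl from where it was at the start of the episode below 0.015 m); the robot touches nothing.
It fails at once if the start button is pressed while the selector is not in its sixth click (value of joint start above 0.003 m and (value of joint dial below 2.95 rad or value of joint dial above 3.33 rad)).
It fails at once if the stop button is pressed (value of joint stop above 0.003 m).
It fails at once if the selector is gripped or forced (over 25 N) (contact force between the fingers and dial above 25 N).
It fails at once if the pot, jar or bowl is lifted or shifted by more than 15 mm (distance of any of pot, jar_mid, bowl from where it was at the start of the episode above 0.015 m).
It also fails if it takes over 54 s, if anything falls off the work surface, if the arm or the gripper's body presses on something with over 40 N, if the wrist force passes 120 N, or if a joint passes its speed limit or range.

## Working session

There is one attempt and no reset: what is moved stays moved. The work goes in short steps, Python scripts to look and compute and a tool call to move; the robot and the scene stay as the last step left them, time stands still between calls to the robot, and variables do not carry over. Pictures are saved under pics/ and viewed, about 8 in all and at most 12, crops included, and the job is handed in when it is done.

Besides the shell and the picture viewer there is one more tool, called after "Call:" by a JSON object that holds its "op" and its "data". play_rows: Moves the arm, as the interface text tells. Its arguments: {"type":"object","properties":{"motion":{"type":"array"},"grip_force":{"type":"number"}},"required":["motion"]}

```bash
mkdir -p pics
cat > h.py <<'E'
import numpy as np, cv2
from station import ctrl, cams
def snap(n,f):
    d=cams.get_image(n); cv2.imwrite('pics/'+f,d['pixels'][:,:,::-1].copy()); 
    np.savez('pics/'+f+'.npz',**{k:np.array(v) for k,v in d.items()}); return d
def ray(d,u,v,z):
    R=cv2.Rodrigues(np.array(d['rvec'],float))[0]; t=np.array(d['tvec'],float).ravel()
    r=R.T@np.array([(u-d['cx'])/d['fx'],(v-d['cy'])/d['fy'],1]); c=-R.T@t
    return c+r*(z-c[2])/r[2]
def proj(d,P):
    R=cv2.Rodrigues(np.array(d['rvec'],float))[0]; q=np.atleast_2d(P)@R.T+np.array(d['tvec'],float).ravel()
    return np.c_[d['fx']*q[:,0]/q[:,2]+d['cx'],d['fy']*q[:,1]/q[:,2]+d['cy']]
E
python3 - <<'E'
from h import *
snap('top','t1.png'); print(ctrl.state())
E
```

```text
{'time': 0.05, 'joint_positions': array([-1.36940723e+00,  1.31115664e-01,  1.48928543e+00,  1.60722530e-05,
        1.52299497e+00, -8.54129373e-02]), 'dq': array([ 0.00062763, -0.00209468, -0.00031829, -0.00080476, -0.00069515,
       -0.00033909]), 'joint_torque': array([ 1.94802483e-04, -5.71384299e+01, -5.02336478e+01, -4.15189743e-04,
        9.17516387e-03, -5.88297871e-05]), 'position': array([ 169.64772481, -574.97971135,  247.26819834]), 'eef_rot': array([-3.10756370e+00, -4.48706492e-01,  1.38922701e-04]), 'ft_force': array([ 0.11515186, -0.56447728, -0.69256525]), 'moment': array([ 0.04020804, -0.02289788, -0.06139185]), 'opening': 0.9994227540600811}
```

View pics/t1.png

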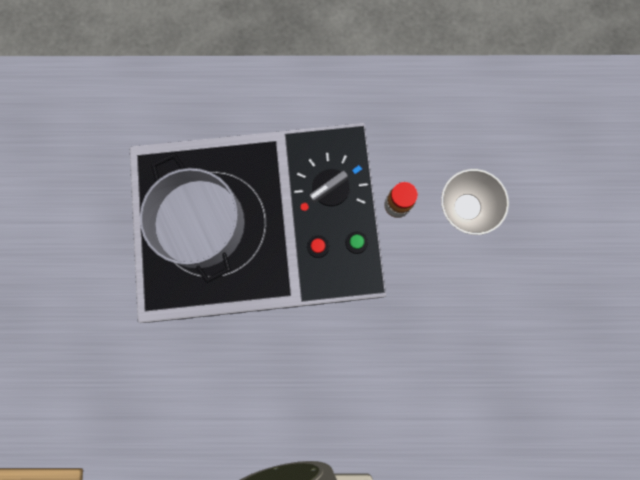

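Run:
```python
from h import *
d=snap('scene','s1.png')
t=dict(np.load('pics/t1.png.npz'))
px=[(131,148),(365,125),(384,296),(139,321)]
W=np.array([ray(t,u,v,65)[:2] for u,v in px]); print(W.round())
# cooker local: image-up = +x world?
L=np.array([[170,230],[170,-230],[-170,-230],[-170,230]],float)
p=W; a=L.mean(0); b=p.mean(0); U,S,V=np.linalg.svd((L-a).T@(p-b)); R=(U@V).T; o=b-R@a
yaw=np.degrees(np.arctan2(R[1,0],R[0,0])); print('fit',o,yaw,np.linalg.det(R),(L@R.T+o-p).round(1).tolist())
for n,(u,v,z) in dict(start=(357,241,72),stop=(318,246,72),bluem=(357,170,65),dot=(304.5,207,65)).items(): print(n,ray(t,u,v,z).round(1))
for n,l in dict(dial=(45,-150),start=(-65,-186),stop=(-65,-114)).items(): print(n,(R@np.array(l)+o).round(1))
c=t['pixels'][130:270,280:420]; c=cv2.resize(c,(560,560),interpolation=cv2.INTER_CUBIC)
cv2.imwrite('pics/t1c.png',c[:,:,::-1])
```

```text
[[ 720.  353.]
 [ 766. -100.]
 [ 435. -130.]
 [ 390.  319.]]
fit [577.81896694 110.55224007] 5.675342636672507 1.0000000000000004 [[4.3, 3.2], [4.1, -1.7], [-3.9, -5.2], [-4.5, 3.7]]
start [536.7 -81.   72. ]
stop [527.4  -8.5  72. ]
bluem [675.2 -83.2  65. ]
dot [602.9  17.2  65. ]
dial [637.4 -34.3]
start [531.5 -81. ]
stop [524.4  -9.3]
```

View pics/t1c.png

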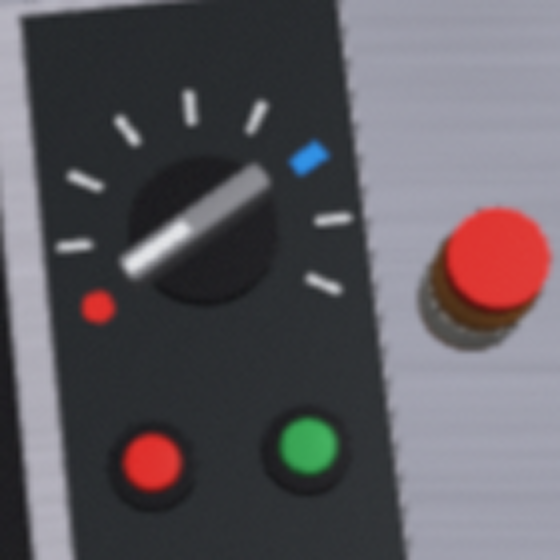

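View pics/s1.png

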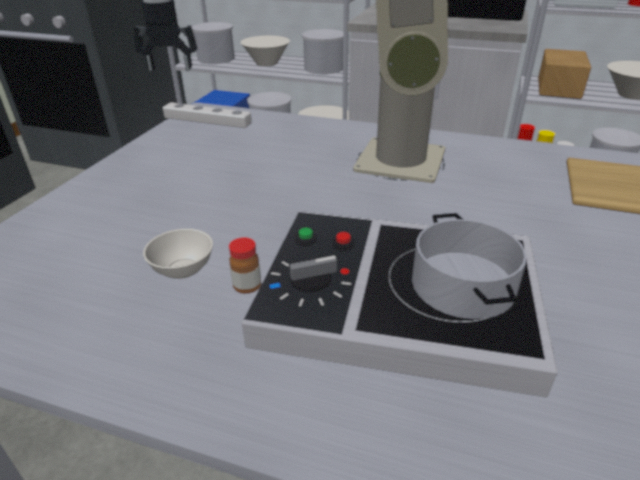

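Call:
{"op": "play_rows", "data": {"motion": [[[3.9,4.5,0.5],[0,0,10],1],[[3.9,4.5,0.5],[0,0,10],1],[[3.9,4.5,0.5],[0,0,10],1],[[3.9,4.5,0],[0,0,10],1],[[3.9,4.5,0],[0,0,10],1]], "grip_force": 20}}

```text
time: 0.72
position: [365.4, -344.7, 259.2]
eef_rot: [-2.608, -1.742, 0.004]
ft_force: [0.4, 0.3, 0.4]
opening: 0.004
```

Call:
{"op": "play_rows", "data": {"motion": [[[3.9,4.5,0],[0,0,10],1],[[3.9,4.5,0],[0,0,10],1],[[3.9,4.5,0],[0,0,10],1],[[3.9,4.5,0],[0,0,10],1],[[3.9,4.5,0],[0,0,10],1]]}}

```text
time: 1.35
position: [564.7, -110.7, 257.8]
eef_rot: [-1.588, -2.705, 0.008]
ft_force: [0.2, -0.5, 0.8]
opening: 0.001
```

Call:
{"op": "play_rows", "data": {"motion": [[[0,3,0],[0,0,10],1],[[0,3,0],[0,0,10],1],[[0,0,0],[0,0,10],1],[[0,0,0],[0,0,10],1],[[0,0,0],[0,0,10],1]]}}

```text
time: 1.98
position: [565.2, -42.8, 253.7]
eef_rot: [-0.237, -3.124, 0.012]
ft_force: [-0.0, 0.3, 0.5]
opening: 0.001
```

Run:
```python
from h import *
d=snap('wrist','w1.png'); s=ctrl.state(); print(s['position'],s['eef_rot'],s['joint_positions'],ctrl.finger_overhang)
for n,P in dict(dial=(638,-34,101),start=(534,-81,72),stop=(526,-9,72)).items(): print(n,proj(d,P))
```

```text
[565.17572818 -42.80629662 253.60196018] [-0.22210746 -3.1249455   0.01217966] [-0.16079805  0.04687691  1.56707289 -0.00853342  1.53565169 -1.58934778] 17.0
dial [[348.27847035 303.4374863 ]]
start [[280.3538134  193.59721088]]
stop [[357.64342594 172.79830686]]
```

View pics/w1.png

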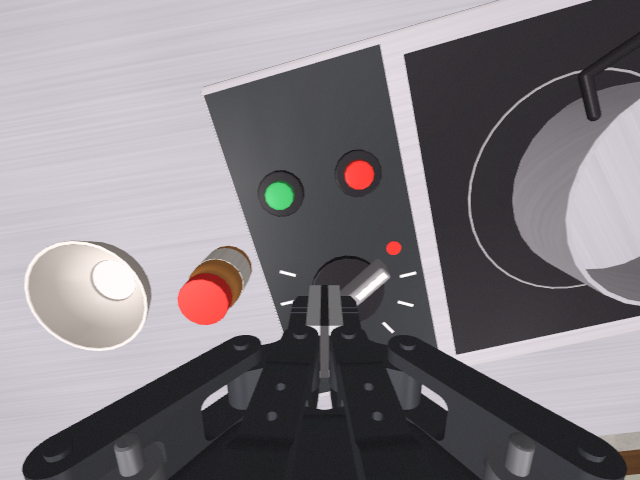

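```bash
cat >> h.py <<'E'
def blob(d,lo,hi,box):
    hsv=cv2.cvtColor(d['pixels'],cv2.COLOR_RGB2HSV); m=cv2.inRange(hsv,lo,hi); x0,y0,x1,y1=box
    k=np.zeros_like(m); k[y0:y1,x0:x1]=m[y0:y1,x0:x1]; v,u=np.nonzero(k); return u.mean(),v.mean(),len(u)
G=((40,100,60),(85,255,255)); RD=((0,150,120),(10,255,255)); B=((95,120,100),(125,255,255))
E
python3 - <<'E'
from h import *
d=dict(np.load('pics/w1.png.npz')); t=dict(np.load('pics/t1.png.npz'))
for nm,q,bx in (('w',d,dict(start=(G,(250,170,310,220),72),stop=(RD,(330,150,390,200),72),dot=(RD,(380,235,405,260),65))),
 ('t',t,dict(start=(G,(340,225,375,255),72),stop=(RD,(305,232,335,260),72),dot=(RD,(296,198,314,216),65),blue=(B,(345,160,370,180),65)))):
  for n,(c,b,z) in bx.items():
    u,v,k=blob(q,*c,b); print(nm,n,round(u,1),round(v,1),k,ray(q,u,v,z).round(1))
# finger tips: scale at tip in wrist
s=[565.2,-42.8,236.6]; print(proj(d,s), proj(d,[565.2,-32.8,236.6]),proj(d,[575.2,-42.8,236.6]))
E
```

```text
w start 279.3 194.8 702 [535.  -82.2  72. ]
w stop 358.7 174.3 721 [527.5  -8.2  72. ]
w dot 393.1 247.5 167 [603.4  16.9  65. ]
t start 356.8 241.0 185 [536.7 -80.6  72. ]
t stop 317.6 245.1 157 [529.   -7.8  72. ]
t dot 304.1 206.3 51 [604.2  17.9  65. ]
t blue 356.6 169.1 59 [677.  -82.5  65. ]
[[326.95096951 303.70062586]] [[348.14692353 300.85381267]] [[330.07102232 322.43153288]]
```

Call:
{"op": "play_rows", "data": {"motion": [[[1,0.6,-2],[0,0,10],1],[[1,0.6,-2],[0,0,10],1],[[1.1,0.7,-2],[0,0,10],1],[[0,0,-2],[0,0,10],1],[[0,0,0],[0,0,4],1]]}}

```text
time: 2.65
position: [595.9, -23.3, 169.4]
eef_rot: [0.975, -2.979, 0.012]
ft_force: [0.2, -0.1, 0.3]
opening: 0.003
```

Call:
{"op": "play_rows", "data": {"motion": [[[0,0,-2.5],[0,0,0],1],[[0,0,-2.5],[0,0,0],1],[[0,0,-1.5],[0,0,0],1],[[0,0,-0.5],[0,0,0],1],[[0,0,0],[0,0,0],1]]}}

```text
time: 3.28
position: [595.3, -23.4, 96.6]
eef_rot: [0.959, -2.983, 0.011]
ft_force: [-0.2, 0.2, -0.8]
opening: -0.002
```

```bash
cat > plan.py <<'E'
import sys; from h import *
D=np.array([640,-33.]); s=ctrl.state(); p=s['position']; print(p.round(1),s['ft_force'].round(1),s['moment'].round(2))
r=s['eef_rot']; yaw=np.degrees(2*np.arctan2(r[1],r[0]))
e=lambda a:np.array([np.cos(np.radians(a)),np.sin(np.radians(a))])
print('yaw',yaw%360, 'phi-equivalent',(yaw-90)%360)
q=p[:2]
for st in map(float,sys.argv[1:]):
    phi=125.8-30*st; t=D+33*e(phi)+18*e(phi+90); w=phi+90
    dy=(w-yaw+180)%360-180; print(st,((t-q)/10).round(2), round(dy,1)); q=t; yaw=w
E
python3 plan.py 0 .33 .66 1 1.33 1.66 2 2.33 2.66 3 3.33 3.66 4 4.33 4.66 5 5.3 5.6 5.8
```

```text
[595.3 -23.4  96.6] [-0.2  0.2 -0.8] [-0.03 -0.04  0.02]
yaw 215.64506745301628 phi-equivalent 125.64506745301628
0.0 [1.08 0.67] 0.2
0.33 [0.33 0.56] -9.9
0.66 [0.42 0.49] -9.9
1.0 [0.52 0.43] -10.2
1.33 [0.56 0.32] -9.9
1.66 [0.61 0.22] -9.9
2.0 [0.66 0.11] -10.2
2.33 [ 0.65 -0.01] -9.9
2.66 [ 0.64 -0.12] -9.9
3.0 [ 0.63 -0.23] -10.2
3.33 [ 0.56 -0.33] -9.9
3.66 [ 0.49 -0.42] -9.9
4.0 [ 0.43 -0.52] -10.2
4.33 [ 0.32 -0.56] -9.9
4.66 [ 0.22 -0.61] -9.9
5.0 [ 0.11 -0.66] -10.2
5.3 [-0.   -0.59] -9.0
5.6 [-0.09 -0.58] -9.0
5.8 [-0.11 -0.38] -6.0
```

Call:
{"op": "play_rows", "data": {"motion": [[[0.6,0.35,0.1],[0,0,0],1],[[0.5,0.35,0.1],[0,0,0],1],[[0.33,0.56,0],[0,0,-10],1],[[0.42,0.49,0],[0,0,-10],1]]}}

```text
time: 3.78
position: [615.7, -5.6, 101.1]
eef_rot: [0.411, -3.106, 0.011]
ft_force: [1.2, -0.0, 0.4]
opening: 0.002
```

```bash
python3 plan.py 1 1.33 1.66 2 2.33 2.66 3
python3 - <<'E'
from h import *
snap('wrist','w2.png')
E
```

```text
[615.7  -5.6 101.1] [ 1.2 -0.   0.4] [-0.03  0.02  0.01]
yaw 195.07420308721518 phi-equivalent 105.07420308721518
1.0 [0.31 0.36] -9.3
1.33 [0.56 0.32] -9.9
1.66 [0.61 0.22] -9.9
2.0 [0.66 0.11] -10.2
2.33 [ 0.65 -0.01] -9.9
2.66 [ 0.64 -0.12] -9.9
3.0 [ 0.63 -0.23] -10.2
```

View pics/w2.png

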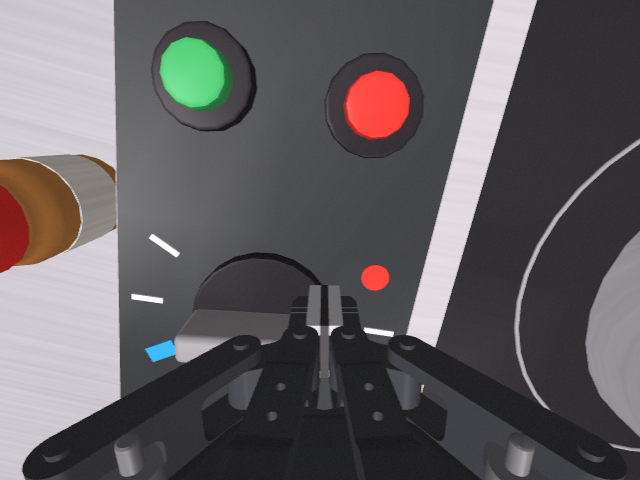

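Call:
{"op": "play_rows", "data": {"motion": [[[0.31,0.36,-0.1],[0,0,-9.3],1],[[0.56,0.32,0],[0,0,-10],1],[[0.61,0.22,0],[0,0,-10],1],[[0.66,0.11,0],[0,0,-10],1]]}}

```text
time: 4.32
position: [639.1, 5.7, 102.1]
eef_rot: [-0.683, -3.057, 0.008]
ft_force: [-1.6, 0.1, 0.4]
opening: 0.004
```

```bash
python3 plan.py 2.33 2.66 3 3.33 3.66 4
```

```text
[639.1   5.7 102.1] [-1.6  0.1  0.4] [ 0.    0.24 -0.04]
yaw 154.80080029130008 phi-equivalent 64.8008002913001
2.33 [ 0.45 -0.13] -8.9
2.66 [ 0.64 -0.12] -9.9
3.0 [ 0.63 -0.23] -10.2
3.33 [ 0.56 -0.33] -9.9
3.66 [ 0.49 -0.42] -9.9
4.0 [ 0.43 -0.52] -10.2
```

Call:
{"op": "play_rows", "data": {"motion": [[[0.45,-0.13,-0.2],[0,0,-9],1],[[0.64,-0.12,-0.1],[0,0,-10],1],[[0.63,-0.23,0],[0,0,-10],1]]}}

```text
time: 4.7
position: [658.3, 2.2, 101.2]
eef_rot: [-1.436, -2.785, 0.002]
ft_force: [-3.9, 1.2, -0.8]
opening: 0.001
```

```bash
python3 plan.py 3.33 3.66 4 4.33 4.6
```

```text
[658.3   2.2 101.2] [-3.9  1.2 -0.8] [ 0.3   0.69 -0.06]
yaw 125.44142666198036 phi-equivalent 35.44142666198036
3.33 [ 0.35 -0.45] -9.5
3.66 [ 0.49 -0.42] -9.9
4.0 [ 0.43 -0.52] -10.2
4.33 [ 0.32 -0.56] -9.9
4.6 [ 0.19 -0.5 ] -8.1
```

Call:
{"op": "play_rows", "data": {"motion": [[[0.35,-0.45,-0.1],[0,0,-9.5],1],[[0.49,-0.42,0],[0,0,-10],1],[[0.43,-0.52,0],[0,0,-10],1]]}}

```text
time: 5.08
position: [673.4, -10.2, 102.3]
eef_rot: [-2.107, -2.322, -0.007]
ft_force: [-1.0, -0.5, -0.3]
opening: 0.001
```

```bash
python3 plan.py 4.33 4.66 4.8 5
```

```text
[673.4 -10.2 102.3] [-1.  -0.5 -0.3] [ 0.01 -0.01  0.02]
yaw 95.57911256200026 phi-equivalent 5.579112562000262
4.33 [ 0.08 -0.72] -9.7
4.66 [ 0.22 -0.61] -9.9
4.8 [ 0.06 -0.27] -4.2
5.0 [ 0.05 -0.39] -6.0
```

Call:
{"op": "play_rows", "data": {"motion": [[[0.08,-0.7,-0.2],[0,0,-10],1],[[0.22,-0.6,-0.1],[0,0,-10],1],[[0,0,0],[0,0,0],1]]}}

```text
time: 5.45
position: [679.3, -22.7, 101.9]
eef_rot: [-2.482, -1.922, -0.015]
ft_force: [0.4, -0.3, 1.0]
opening: 0.001
```

```bash
python3 plan.py 5 5.33 5.6 5.8
python3 - <<'E'
from h import *
a=snap('wrist','w3.png')['pixels']; b=snap('top','t3.png')['pixels'][120:270,270:430]
c=np.hstack([cv2.resize(a,(440,330)),cv2.resize(b,(352,330),interpolation=cv2.INTER_CUBIC)]); cv2.imwrite('pics/c3.png',c[:,:,::-1])
E
```

```text
[679.3 -22.7 101.9] [ 0.4 -0.3  1. ] [-0.05 -0.05  0.02]
yaw 75.48929301247534 phi-equivalent 345.48929301247534
5.0 [-0.18 -0.74] -9.7
5.33 [-0.01 -0.65] -9.9
5.6 [-0.09 -0.52] -8.1
5.8 [-0.11 -0.38] -6.0
```

View pics/c3.png

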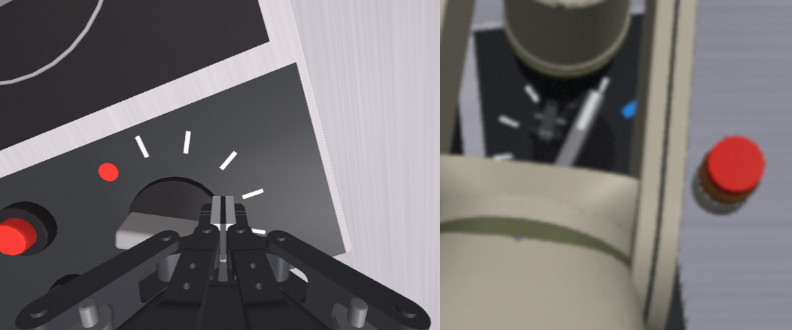

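The top view shows the pointer on the mark just before blue (step 5). I'll make one more push, just past half-way.

Call:
{"op": "play_rows", "data": {"motion": [[[-0.18,-0.74,-0.1],[0,0,-10],1],[[0,-0.65,-0.1],[0,0,-10],1],[[-0.1,-0.5,0],[0,0,-8],1],[[0,0,0],[0,0,0],1]]}}

```text
time: 6.05
position: [677.1, -39.5, 101.1]
eef_rot: [2.87, 1.278, 0.019]
ft_force: [0.5, 0.4, -0.3]
opening: -0.002
```

```bash
python3 plan.py 5.6 5.8
python3 - <<'E'
from h import *
a=snap('wrist','w4.png')['pixels']; b=snap('top','t4.png')['pixels'][120:270,270:430]
c=np.hstack([cv2.resize(a,(440,330)),cv2.resize(b,(352,330),interpolation=cv2.INTER_CUBIC)]); cv2.imwrite('pics/c4.png',c[:,:,::-1])
E
```

```text
[677.1 -39.5 101.1] [ 0.5  0.4 -0.3] [-0.02 -0.04 -0.05]
yaw 47.99778686932483 phi-equivalent 317.99778686932484
5.6 [-0.06 -0.24] -0.2
5.8 [-0.11 -0.38] -6.0
```

View pics/c4.png

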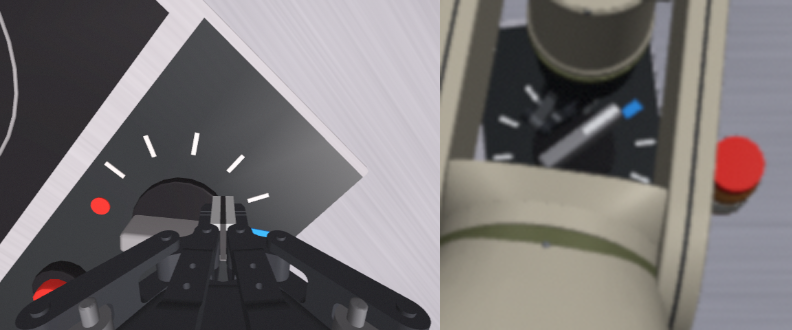

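Call:
{"op": "play_rows", "data": {"motion": [[[0.8,0.6,0],[0,0,0],1],[[0.4,0.3,2],[0,0,0],1],[[0,0,4],[0,0,0],1],[[-4,-1.5,2],[0,0,0],1],[[-5,-2,0],[0,0,0],1]]}}

```text
time: 6.78
position: [602.0, -62.4, 187.7]
eef_rot: [2.858, 1.298, 0.025]
ft_force: [-0.9, -1.7, 0.4]
opening: -0.001
```

Call:
{"op": "play_rows", "data": {"motion": [[[-5.5,-1.6,0],[0,0,0],1],[[0,0,0],[0,0,0],1]]}}

```text
time: 7.02
position: [543.5, -79.1, 190.4]
eef_rot: [2.856, 1.3, 0.026]
ft_force: [-0.2, 0.0, 0.2]
opening: 0.003
```

Run:
```python
from h import *
a=snap('wrist','w5.png'); t=snap('top','t5.png')
print(ctrl.state()['position'], proj(a,[[535.5,-81.5,72],[528,-8,72],[640,-33,101]]))
c=np.hstack([cv2.resize(a['pixels'],(440,330)),cv2.resize(t['pixels'][120:270,270:430],(352,330),interpolation=cv2.INTER_CUBIC)]); cv2.imwrite('pics/c5.png',c[:,:,::-1])
```

```text
[547.82362905 -78.96203134 192.46738637] [[316.3501352  248.07764145]
 [240.50607251 181.26125873]
 [393.92476971  93.62435535]]
```

View pics/c5.png

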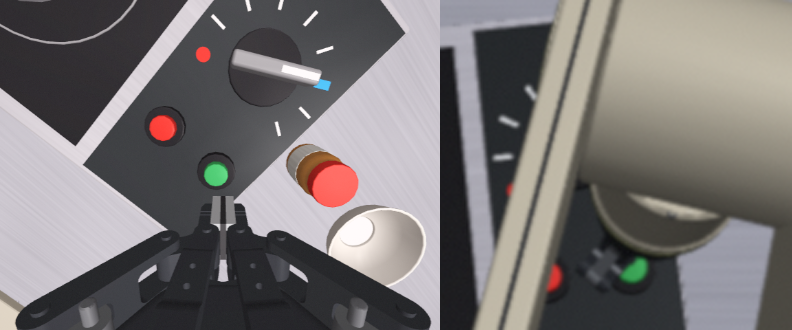

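Call:
{"op": "play_rows", "data": {"motion": [[[-1.2,-0.25,-3],[0,0,0],1],[[0,0,-1],[0,0,0],1],[[0,0,0],[0,0,0],1]]}}

```text
time: 7.5
position: [541.6, -81.1, 156.4]
eef_rot: [2.847, 1.301, 0.044]
ft_force: [0.1, -0.3, 1.2]
opening: 0.007
```

Run:
```python
from h import *
a=snap('wrist','w6.png'); s=ctrl.state(); print(s['position'],s['dq'].round(3))
u,v,k=blob(a,*G,(0,0,640,480)); print(u,v,k,ray(a,u,v,72))
hs=cv2.inRange(cv2.cvtColor(a['pixels'],cv2.COLOR_RGB2HSV),*G); ys,xs=np.nonzero(hs); print(xs.min(),xs.max(),ys.min(),ys.max())
```

```text
[541.68371442 -81.10869837 156.70809927] [-0.003 -0.01  -0.001 -0.001  0.004  0.   ]
311.49444032616753 266.07709414381026 1349 [531.65369007 -82.90466584  72.        ]
291 332 246 287
```

Call:
{"op": "play_rows", "data": {"motion": [[[-0.8,-0.1,-2.5],[0,0,0],1],[[0,0,-2],[0,0,0],1],[[0,0,-1],[0,0,0],1],[[0,0,0],[0,0,0],1]]}}

```text
time: 8.05
position: [538.9, -82.2, 105.5]
eef_rot: [2.841, 1.302, 0.053]
ft_force: [-0.5, -0.3, 0.1]
opening: 0.002
```

Run:
```python
from h import *
a=snap('wrist','w7.png'); s=ctrl.state(); print(s['position'])
D=[dict(np.load(f'pics/{n}.npz')) for n in ('w1.png','w6.png')]; U=[(279.3,194.8),(311.5,266.1)]
for z in (68,72,76,80): print(z,[ray(d,*u,z)[:2].round(1) for d,u in zip(D,U)])
```

```text
[539.33933739 -82.34705973 106.20280376]
68 [array([535.5, -82.8]), array([530.6, -84. ])]
72 [array([534.9, -82.2]), array([531.6, -82.9])]
76 [array([534.4, -81.5]), array([532.7, -81.8])]
80 [array([533.8, -80.9]), array([533.7, -80.7])]
```

View pics/w7.png

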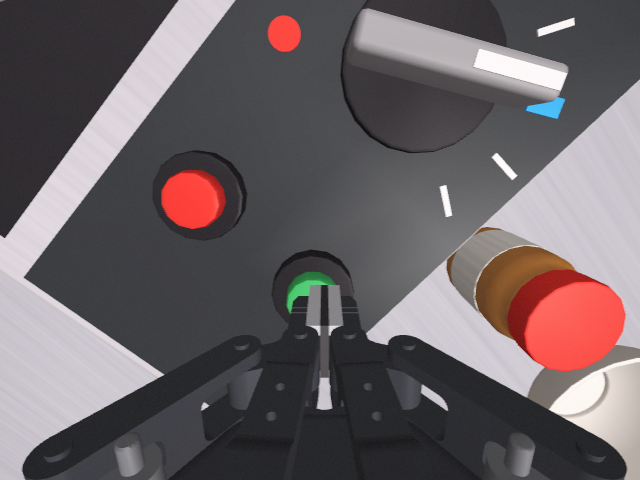

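Call:
{"op": "play_rows", "data": {"motion": [[[-0.6,0,0],[0,0,0],1],[[0,0,-0.5],[0,0,0],1],[[-0.1,0,-0.5],[0,0,0],1]]}}

```text
time: 8.48
position: [534.3, -82.7, 99.0]
eef_rot: [2.837, 1.3, 0.062]
ft_force: [1.0, 1.9, 4.8]
opening: 0.002
```

Call:
{"op": "play_rows", "data": {"motion": [[[0,0,-0.4],[0,0,0],1],[[0,0,0],[0,0,0],1]]}}

```text
time: 8.72
position: [535.0, -82.9, 98.6]
eef_rot: [2.836, 1.3, 0.063]
ft_force: [-2.9, 1.6, 4.0]
opening: -0.001
```

Call:
{"op": "play_rows", "data": {"motion": [[[0,0,-0.4],[0,0,0],1],[[0,0,-0.4],[0,0,0],1]]}}

```text
time: 8.98
position: [535.8, -83.1, 97.3]
eef_rot: [2.835, 1.301, 0.064]
ft_force: [-25.6, 5.5, 47.7]
opening: 0.001
```

Call:
{"op": "play_rows", "data": {"motion": [[[0,0,-0.5],[0,0,0],1],[[0,0,-0.5],[0,0,0],1]]}}

```text
time: 9.22
position: [535.9, -83.1, 97.2]
eef_rot: [2.834, 1.302, 0.063]
ft_force: [-28.5, 7.1, 51.9]
opening: 0.001
```

Run:
```python
from h import *
a=snap('scene','s7.png')['pixels'][205:280,255:355]; w=snap('wrist','w8.png')['pixels'][150:390,130:450]
b=dict(np.load('pics/s1.png.npz'))['pixels'][205:280,255:355]
r=lambda i:cv2.resize(i,(400,300),interpolation=cv2.INTER_CUBIC)
cv2.imwrite('pics/c7.png',np.vstack([np.hstack([r(b),r(a)]),np.hstack([r(w),r(w)*0])])[:,:,::-1])
print(ctrl.state()['ft_force'])
```

```text
[-28.51569973   5.9450924   49.97417693]
```

View pics/c7.png

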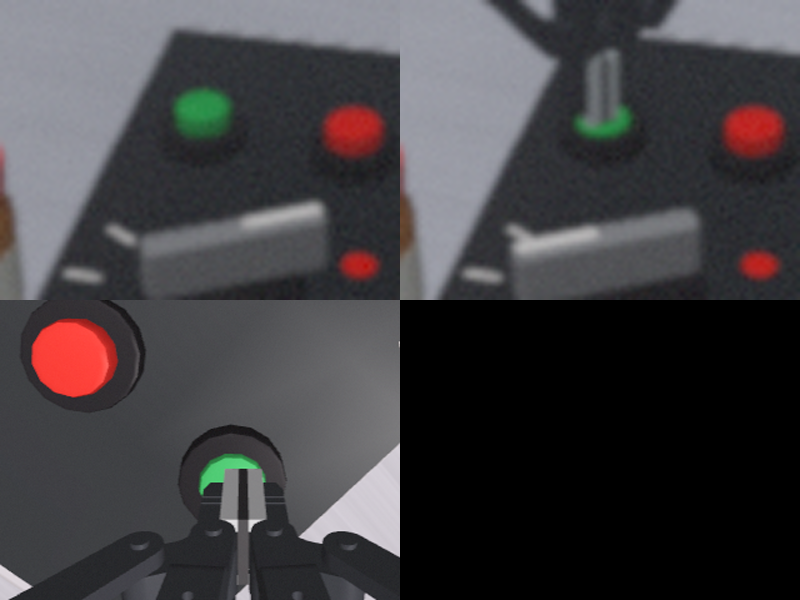

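The scene view shows the green button pressed in flush with its collar and the pointer on blue. I'll release now.

Call:
{"op": "play_rows", "data": {"motion": [[[0,0,0.6],[0,0,0],1],[[0,0,1.5],[0,0,0],1],[[0,0,4],[0,0,0],1],[[-4,0,5],[0,0,0],1],[[-5,0,5],[0,0,0],1]]}}

```text
time: 9.95
position: [449.4, -82.5, 252.4]
eef_rot: [2.838, 1.305, 0.053]
ft_force: [0.8, -0.5, 0.7]
opening: -0.002
```

Call:
{"op": "play_rows", "data": {"motion": [[[-5,-4,1],[0,0,0],1],[[-3,-4,0],[0,0,0],1],[[0,0,0],[0,0,0],1],[[0,0,0],[0,0,0],1]]}}

```text
time: 10.45
position: [370.0, -162.9, 268.4]
eef_rot: [2.83, 1.301, 0.063]
ft_force: [0.8, 0.2, 0.6]
opening: 0.003
```

Run:
```python
from h import *
a=snap('scene','s9.png')['pixels'][190:330,130:550]; t=snap('top','t9.png')['pixels'][110:330,120:520]
cv2.imwrite('pics/c9.png',np.vstack([cv2.resize(a,(600,200)),cv2.resize(t,(600,330),interpolation=cv2.INTER_CUBIC)])[:,:,::-1])
print(ctrl.state())
```

```text
{'time': 10.55, 'joint_positions': array([-0.55671343, -0.48176182,  1.99504377,  0.01911813,  1.58463253,
        0.15104961]), 'dq': array([ 0.01081883,  0.01028036,  0.0005181 ,  0.00129799, -0.00086199,
       -0.00081337]), 'joint_torque': array([-6.76729884e-01, -2.70496809e+01, -5.10108161e+01,  6.34377217e-02,
       -2.91015934e-01, -1.52725348e-02]), 'position': array([ 370.32630499, -162.34666273,  268.0969533 ]), 'eef_rot': array([2.82902156, 1.30381503, 0.0622893 ]), 'ft_force': array([-0.92617766,  0.75758947, -0.13565695]), 'moment': array([ 0.05962135, -0.00286969,  0.03271591]), 'opening': -0.001901930325048461}
```

View pics/c9.png

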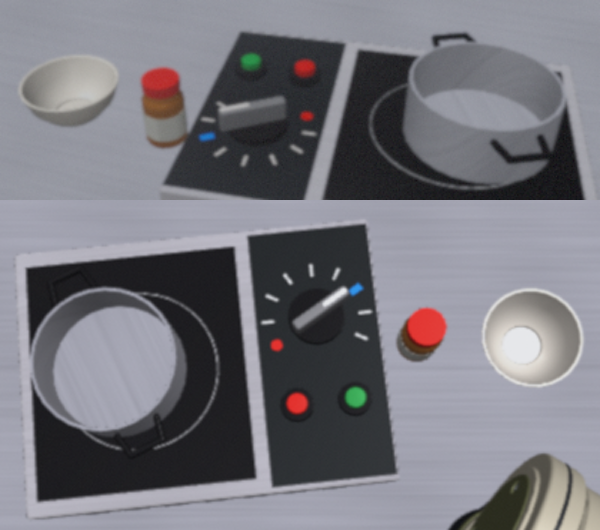

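```bash
python3 -c "
from station import ctrl
print(ctrl.close_job())"
```

```text
the job is handed in; nothing more can be done
None
```

The selector is set to the sixth click (blue mark), and the start button was then pressed fully down and released. The job is handed in, at about 10.6 s of the 54 s allowed; it reports no verdict.

- **Selector:** it started at off. I pushed it round clockwise with the shut fingertips, and the last pictures show the pointer on the blue mark. While it turned, the wrist force readings stayed under about 5 N.
- **Start button:** in the scene view it sat flush in its collar while pressed, and it stands up again in the final view. The finger went on to the hard stop, with about 50 N down and 28 N sideways at the wrist. That is well above the 5 N the button needs, but below the 120 N limit.
- **Everything else:** by eye, the stop button, pot, jar and bowl look untouched, though I did not measure their positions. The arm stands clear of everything.
- **Disagreement:** I had assumed the button's top was 72 mm above the table, but two wrist views put it at about 80 mm, and the finger met it a little above that. I went by contact force and the picture instead.

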